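# Roll two casting flasks up the drain rack

### The job

Two plaster-filled casting flasks have rolled down to the foot of their gutters on the sloping drain rack. With the fingertips, push each one up its own gutter until it drops into the seat in front of the upright stop at the top, where it stays by itself and cannot roll back; either may go first. Do not pick a flask up, and leave the flask that is already up there and the things lying round the rack undisturbed.

Things in the scene. Friction and masses are not known exactly. Their poses are not given: they have to be found in the camera images.
- gutters: Fixed aluminium drain rack top: three gutters side by side, 270 mm long, tilted 8 degrees. Origin: floor of the middle gutter at half length, 60 mm above the bench. x: uphill along the gutters, y: across, towards the robot's side, z: square to the floor. Middle lines at y = 88 mm (nearest), 0 and -88 (farthest, holds a finished flask). Each is 85 mm wide inside; walls 2.5 mm thick, 20 mm high.
- toe (a point): Top of the toe rail, middle: a fixed 8 mm round rail across all three gutters at their lower end, x = -122 mm in the gutters' frame, its top 16 mm above the floor (the floor ends at x = -135). There is no wall at this end, so fingers can reach in behind a flask above the rail. A white drip pan, 16 mm high, stands on the bench below it (x -218 to -118 mm).
- step (a point): Edge of the step, middle, at x = 80 mm in the gutters' frame: here the floor of all three gutters drops by 5 mm into the flat seat, which runs on to the stop. A flask that has gone over this edge stays in the seat.
- stop (a point): Upper edge, middle, of the upright stop that closes the upper end of the gutters: its face is at x = 132 mm in the gutters' frame and it stands 40 mm above the running floor.
- flask_long: Flask to be moved: smooth closed cylinder, dark steel filled flush with white plaster, 64 mm diameter, 78 mm long, 0.4 to 0.65 kg, lying across one of the two nearer gutters. Origin: its centre; y: the cylinder's axis (x, z turn as it rolls). Starts against the toe rail, centre at x = -92, z = 32 mm in the gutters' frame. Slippery (friction about 0.3), rolls freely; let go on the slope, it rolls back.
- flask_short: The other flask to be moved: the same and in the same kind of start place, but 66 mm long, 0.33 to 0.55 kg, in the other of the two nearer gutters. Origin: its centre; y: the cylinder's axis.
- seat_near (a point): Where the centre of a flask lies when it rests seated at the top of the gutter nearest the robot: x = 97, y = 88, z = 27 mm in the gutters' frame. Between step and stop it has 3 mm of play (x = 97 to 100 mm).
- seat_mid (a point): The same for the middle gutter: x = 97, y = 0, z = 27 mm in the gutters' frame.
- flask_done: A flask like the others, 72 mm long, already seated at the top of the farthest gutter; to be left there. Origin: its centre.
- mixing_bowl: Bystander: black rubber bowl, 110 mm across, 60 mm high, on the bench beyond the upper end of the rack. Origin: centre of its underside.
- sprue_base: Bystander: round black rubber sprue base, 70 mm across, 26 mm high, on the bench below the lower end of the rack. Origin: centre of its underside.
- tongs: Bystander: steel flask tongs, 260 mm long, 60 mm wide and 13 mm high, lying flat on the bench alongside the rack on the robot's side. Origin: on the bench at about its middle; x along its length.
- brush_jar: Bystander: glass jar with blue lid, 66 mm across, 104 mm high, with a brush handle sticking up to 205 mm, on the bench to the right of the rack. Origin: centre of its underside.
- chasing_hammer: Bystander: hammer, 240 mm long, lying on the bench to the left of the rack. Origin: on the bench under its middle; x along its length.
- handpiece: Bystander: grey motor handpiece, 124 mm long, 25 mm thick, lying on the bench to the left, nearer the robot. Origin: on the bench under its middle; x along its length.
There are look-alikes about, which are no part of the job. What is shaped like the flask_long but blue is not meant.

How it is judged:
By the outcome, as a careful person would: the job done as asked, in the order asked, and still so for the second after the job is handed in, with the robot touching nothing.
It also fails if it takes over 53 s, if anything falls off the work surface, if the arm or the gripper's body presses on something with over 40 N, if the wrist force passes 120 N, or if a joint passes its speed limit or range.

### The arm

A 7-joint arm with a two-finger parallel gripper is mounted at the origin on the work surface. World frame = base frame: x ahead of the robot, y to its left, z up, the work surface at z = 0. Lengths are in m, angles in rad, forces in N, time in s.
With the tool pointing down it reaches from about 0.425 to 0.825 m from the base axis. Payload 3.6 kg.
Tool frame: the origin (TCP) lies midway between the tips of the shut fingers; the grasp point (between the pads) lies 19 mm behind it; z points along the fingers, x is the direction in which the jaws open and shut, and the axes are right-handed (so a half turn about z gives the same grasp; the last joint's range is limited). The gripper opens to 85 mm and grips with 20 to 120 N. Pads are 22 mm wide; open, the fingers measure 114 mm over their backs; the gripper's body (76 mm by 85 mm) begins 54 mm behind the grasp point. The pads swing forward as they close: fully open they stand 13 mm farther back than shut.
Start: joints at [1.204, 0.615, -0.013, 1.423, 0.008, 1.103, -0.04], TCP at [0.217, -0.613, 0.231] pointing down, gripper open.
Joint ranges: [-3.12, 3.12], [-0.3, 2.06], [-1.34, 1.32], [0.26, 2.42], [-1.36, 4.5], [0.01, 1.98], [-2.84, 2.84]. Speed limits (rad/s): [2.79, 2.79, 3.14, 3.14, 3.14, 3.14, 3.14].

### API

Orientations are given as a 3x3 rotation matrix whose columns are the frame's x, y, z axes.
In Python, from cell import manip gives the robot as it stands.
- The arm moves only by the tool carry_out, never from a script. Its arguments are lists of equal length, an entry for each row: "xyz": the shift along the tool's x, y, z in m, a list of three; "twist": the turn about the tool's z in degrees. A call has 1 to 12 rows; each row shifts and turns the commanded pose from where the row before left it, along the tool's axes as they then stand; what a row does not reach is not made up. A row lasts 1/12 s, in which the tool goes at most 41.7 mm and 7.16 degrees, less where a joint would pass 70% of its speed; a pose out of reach is approached as far as the arm can. A call with a gripper value outside its range is refused whole. "hand" is the finger opening in m, from 0 to 0.0854, set as the call begins (left out, the last holds). The fingers move at their own pace and stop on an object; "grip_force" is the grip in N (left out, the last holds). Time passes only in rows, so rows that do not move let the fingers close. It gives the time, the measured TCP pose, the force and the opening at its end, in the units of the state.
- manip.read_state(): the state, without advancing time (a new reading comes with each control period).
- manip.snapshot(name): name is "scene" or "top" or "wrist"; returns a dict with "img" (400x640x3 uint8, blue, green, red), "vfov" (degrees; the focal length in pixels is half the picture's height over the tangent of half this angle, whatever the lens; pixels are square), "cx", "cy" (the principal point, pixels), "R" (3x3) and "t" (3): a world point X has camera coordinates R X + t. Camera axes: x right, y down, z forward; pixel columns grow to the right and rows downward; lengths in m; the calibration is good to about 2 mm. The wrist camera is an equidistant fisheye: a pixel r from the principal point sees the ray r / f radians off the axis. A picture is of the moment at which its call begins. There is no depth.
- manip.finish_job(): hands the job in, once; it reports no verdict.
The state is a dict: "t": time; "qpos": joint angles; "joint_vel": joint speeds; "effort": joint torques, N m; "tcp_pos": TCP position; "tcp_rot": TCP orientation; "contact_force": force on the tool from outside, world axes, zero at the start; "wrist_torque": the same for the moment, N m; "finger_gap": finger opening in m.
Only numpy, scipy, OpenCV 4.12 (cv2) and the standard library are available. Lean on these libraries where they do the work, as an engineer would, in place of code of your own. Each camera call takes 0.05 s, during which the arm holds its last target. There are 200 camera calls.

## Working session

There is one attempt and no reset: what is moved stays moved. The work goes in short steps, Python scripts to look and compute and a tool call to move; the robot and the scene stay as the last step left them, time stands still between calls to the robot, and variables do not carry over. Pictures are saved under pics/ and viewed, about 8 in all and at most 12, crops included, and the job is handed in when it is done.

Besides the shell and the picture viewer there is one more tool, called after "Request:" as name(argument=value, ...), one argument or row to a line, values as JSON. carry_out: Moves the arm, as the interface text tells. Its arguments: {"type":"object","properties":{"xyz":{"type":"array","items":{"type":"array","items":{"type":"number"}}},"twist":{"type":"array","items":{"type":"number"}},"hand":{"type":"number"},"grip_force":{"type":"number"}},"required":["xyz","twist"]}

```bash
mkdir -p pics; ls; python3 - <<'E'
from cell import manip
import cv2,pickle
s=manip.read_state();print({k:s[k] for k in('t','tcp_pos','tcp_rot','finger_gap','contact_force')})
for n in('scene','top'):
    d=manip.snapshot(n);cv2.imwrite(f'pics/{n}0.png',d['img']);pickle.dump(d,open(f'{n}0.pkl','wb'));print(n,d['vfov'],d['cx'],d['cy'],d['R'],d['t'])
E
```

```text
pics
{'t': 0.0, 'tcp_pos': array([ 0.21700553, -0.61186563,  0.23012179]), 'tcp_rot': array([[ 3.34334362e-01, -9.42454071e-01, -9.26362557e-04],
       [-9.42450796e-01, -3.34335643e-01,  2.48486968e-03],
       [-2.65159157e-03,  4.22738092e-05, -9.99996484e-01]]), 'finger_gap': 0.08550378342395387, 'contact_force': array([ 0.48186645, -1.11105106,  0.62484705])}
scene 43.7356832814032 311.84070438741196 197.89287435721442 [[-4.00062810e-01  9.16487613e-01 -4.51707794e-04]
 [ 7.02325846e-01  3.06260748e-01 -6.42606225e-01]
 [-5.88802304e-01 -2.57400098e-01 -7.66196474e-01]] [ 0.16984356 -0.31299919  1.75131364]
top 46.04372352051463 319.58041411642256 199.0691448428727 [[-0.01929187 -0.99958474  0.02140478]
 [-0.9876559   0.01572437 -0.15584787]
 [ 0.15544657 -0.02414715 -0.98754913]] [0.03379649 0.5357213  1.35630481]
```

View pics/scene0.png

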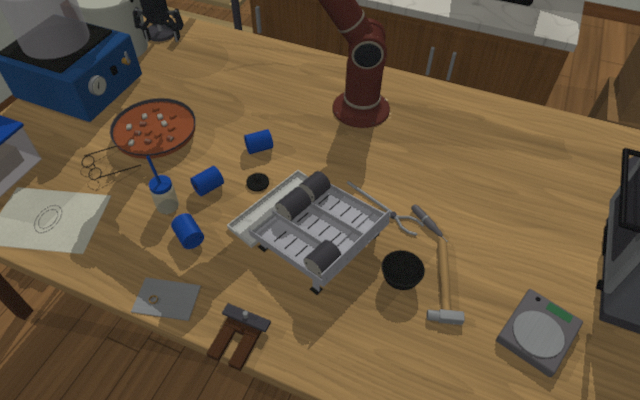

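View pics/top0.png

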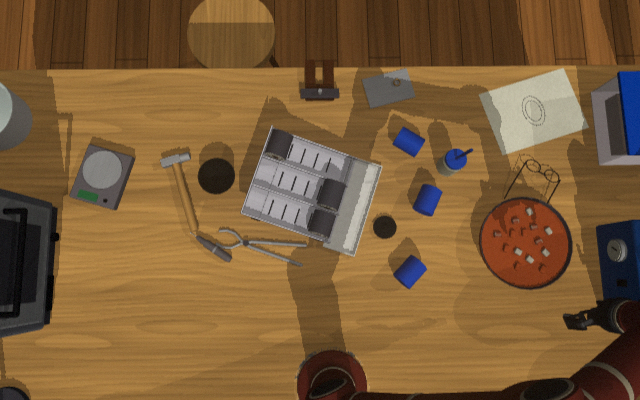

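The pictures show the rack near (310,190) in the top view, with its uphill end to the left. The two flasks are at about (330,192) and (321,221), the finished one is at (280,145), and the blue look-alikes are to the right. Next I'll zoom in for the corners.

```bash
python3 - <<'E'
import cv2,pickle
d=pickle.load(open('top0.pkl','rb'));c=d['img'][115:265,230:410];cv2.imwrite('pics/crop_top.png',cv2.resize(c,None,fx=4.4,fy=4,interpolation=cv2.INTER_CUBIC) if 0 else cv2.resize(c,None,fx=4,fy=4,interpolation=cv2.INTER_CUBIC))
E
```

```text
(no output)
```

View pics/crop_top.png

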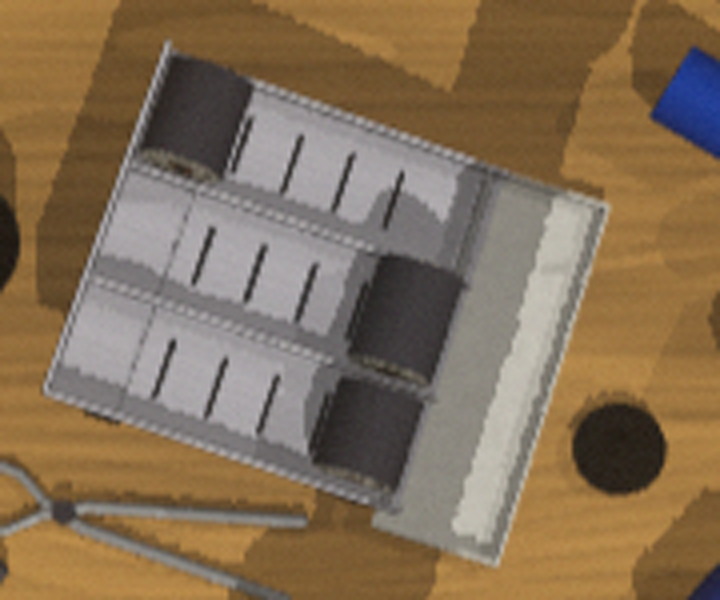

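```bash
cat > h.py <<'E'
import numpy as np
a=np.radians(8)
def ray(d,u,v,z):
    f=200/np.tan(np.radians(d['vfov']/2)); R,t=np.array(d['R']),np.array(d['t'])
    r=R.T@np.array([(u-d['cx'])/f,(v-d['cy'])/f,1]); c=-R.T@t
    return c+r*(z-c[2])/r[2]
def lift(g): # gutter -> unyawed world
    x,y,z=g; return np.array([x*np.cos(a)-z*np.sin(a),y,.06+x*np.sin(a)+z*np.cos(a)])
E
python3 - <<'E'
from h import *
import pickle
d=pickle.load(open('top0.pkl','rb'))
P=[((168,42),(.133,-.1345,.04)),((46,392),(.133,.1345,.04)),((482,165),(-.135,-.133,.02)),((394,505),(-.135,.133,.02)),((193,188),(.08,-.044,0)),((157,300),(.08,.044,0))]
W=[];G=[]
for (u,v),g in P:
    L=lift(g);w=ray(d,230+u/4-.4,115+v/4-.4,L[2]);W.append(w[:2]);G.append(L[:2])
W=np.array(W);G=np.array(G)
g0,w0=G.mean(0),W.mean(0);H=(G-g0).T@(W-w0);th=np.arctan2(H[0,1]-H[1,0],H[0,0]+H[1,1])
c,s=np.cos(th),np.sin(th);Q=np.array([[c,-s],[s,c]]);o=w0-Q@g0
print('yaw',np.degrees(th),'o',o);print('res mm',((G-g0)@Q.T+w0-W)*1e3)
np.savez('rack.npz',Q=Q,o=o)
def w(g):
    L=lift(g);return np.r_[Q@L[:2]+o,L[2]]
f=200/np.tan(np.radians(d['vfov']/2))
for n,g in dict(mid=(-.092,0,.032),near=(-.092,.088,.032)).items():
    X=w(g);p=d['R']@X+d['t'];print(n,X,'pred crop px',((f*p[0]/p[2]+d['cx'])-230)*4,((f*p[1]/p[2]+d['cy'])-115)*4)
for n,y in(('mid',0),('near',.088)):
    for x in(-.165,-.145,.05): print(n,x,w((x,y,.03)))
# tool twist needed: tool x along gutter y (±)
from cell import manip
R=manip.read_state()['tcp_rot'];gx=np.r_[Q@[1,0],0];gy=np.r_[Q@[0,1],0]
print('gx in tool',R.T@gx,'gy in tool',R.T@gy)
E
```

```text
yaw 71.93906761856485 o [0.57790996 0.0876554 ]
res mm [[  3.59004917   6.06558925]
 [ -0.41544039   3.89250267]
 [  0.13302698 -14.81000103]
 [ -1.45829246  -3.42451729]
 [ -0.66427832   3.79406633]
 [ -1.18506499   4.48236007]]
mid [ 0.54828422 -0.0031944   0.07888465] pred crop px 397.11634479232066 311.2344561606567
near [0.46462021 0.02408809 0.07888465] pred crop px 361.7292362013952 426.8114427906539
mid -0.165 [ 0.52595871 -0.07165744  0.06674448]
mid -0.145 [ 0.53209893 -0.05282794  0.06952794]
mid 0.05 [0.59196608 0.13075967 0.0966667 ]
near -0.165 [ 0.4422947  -0.04437495  0.06674448]
near -0.145 [ 0.44843492 -0.02554545  0.06952794]
near 0.05 [0.50830208 0.15804216 0.0966667 ]
gx in tool [-0.7923818  -0.61002262  0.00186691] gy in tool [-0.6100208  0.792384   0.0014919]
```

```bash
cat >> h.py <<'E'
def fit(G,W):
    g0,w0=G.mean(0),W.mean(0);H=(G-g0).T@(W-w0);th=np.arctan2(H[0,1]-H[1,0],H[0,0]+H[1,1])
    c,s=np.cos(th),np.sin(th);Q=np.array([[c,-s],[s,c]]);return Q,w0-Q@g0,th
def w(g):
    r=np.load('rack.npz');L=lift(g);return np.r_[r['Q']@L[:2]+r['o'],L[2]]
def inv(X): # world -> gutter
    r=np.load('rack.npz');h=r['Q'].T@(np.array(X[:2])-r['o']);z=X[2]-.06
    return np.array([h[0]*np.cos(a)+z*np.sin(a),h[1],-h[0]*np.sin(a)+z*np.cos(a)])
E
python3 - <<'E'
from h import *
import pickle
d=pickle.load(open('top0.pkl','rb'))
P=[((168,42),(.133,-.1345,.04)),((46,392),(.133,.1345,.04)),((394,505),(-.135,.133,.02)),((193,188),(.08,-.044,0)),((157,300),(.08,.044,0))]
W=np.array([ray(d,230+u/4-.4,115+v/4-.4,lift(g)[2])[:2] for (u,v),g in P]);G=np.array([lift(g)[:2] for _,g in P])
Q,o,th=fit(G,W);np.savez('rack.npz',Q=Q,o=o)
print(np.degrees(th),o,(G@Q.T+o-W)*1e3)
f=200/np.tan(np.radians(d['vfov']/2))
for g in((-.092,0,.064),(-.092,.088,.064),(-.122,0,.016),(.098,-.088,.059),(-.135,-.133,.02)):
    p=d['R']@w(g)+d['t'];print(g,w(g),'crop',((f*p[0]/p[2]+d['cx'])-230)*4,((f*p[1]/p[2]+d['cy'])-115)*4)
from cell import manip
s=manip.read_state();R=s['tcp_rot'];gx=np.r_[Q@[1,0],0]
e=R.T@gx;print('twist',np.degrees(np.arctan2(e[1],e[0]))+90)
for y in (0,.088):
    D=w((-.165,y,.05))-s['tcp_pos'];D[2]=0;print('D along -gy,-gx',-D[:2]@Q[:,1],-D[:2]@Q[:,0])
E
```

```text
71.17370089862246 [0.57712909 0.08458813] [[ 3.83919297  0.76086633]
 [ 0.97052686  1.99653126]
 [-3.40642168 -4.22968483]
 [-0.62720456 -0.16556856]
 [-0.77609359  1.63785579]]
(-0.092, 0, 0.064) [ 0.54485529 -0.01007311  0.11057323] crop 408.80878330297855 308.29281467453245
(-0.092, 0.088, 0.064) [0.46156318 0.0183245  0.11057323] crop 371.0907201056607 426.11330390417424
(-0.122, 0, 0.016) [ 0.53742423 -0.03186889  0.05886517] crop 435.324363491844 329.8160781904928
(0.098, -0.088, 0.059) [0.68908829 0.140273   0.13206478] crop 192.81641141458476 105.13876805259463
(-0.135, -0.133, 0.02) [ 0.65897498 -0.08749969  0.06101699] crop 505.9863864569006 166.90106501547507
twist -51.64341723265858
D along -gy,-gx 0.11606577917568624 -0.6051262465140206
D along -gy,-gx 0.028065779175686235 -0.6051262465140206
```

Request:
carry_out(
  xyz=[
    [0.008,0,0],
    [0.008,0,0],
    [0.008,0,0],
    [0.008,0,0],
    [0,0,0],
    [0,0,0],
    [0,0,0],
    [0,0,0],
  ],
  twist=[-6.45,-6.45,-6.45,-6.45,-6.45,-6.45,-6.45,-6.45],
  hand=0.04,
  grip_force=30,
)

```text
t: 0.77
tcp_pos: [0.2325, -0.64, 0.2305]
tcp_rot: [[0.948, -0.318, -0.001], [-0.318, -0.948, 0.002], [-0.001, -0.001, -1.0]]
contact_force: [0.3, -0.3, -0.1]
finger_gap: 0.0401
```

Request:
carry_out(
  xyz=[
    [0.008,-0.03,0],
    [0.008,-0.03,0],
    [0.008,-0.03,0],
    [0.008,-0.03,0],
    [0.008,-0.03,0],
    [0.008,-0.03,0],
    [0.008,-0.03,0],
    [0.008,-0.03,0],
    [0.008,-0.03,0],
    [0.008,-0.03,0],
    [0,-0.03,0],
    [0,-0.03,0],
  ],
  twist=[0,0,0,0,0,0,0,0,0,0,0,0],
)

```text
t: 1.77
tcp_pos: [0.4254, -0.3238, 0.2308]
tcp_rot: [[0.946, -0.323, -0.001], [-0.323, -0.946, 0.001], [-0.001, -0.001, -1.0]]
contact_force: [0.7, -0.0, -0.7]
finger_gap: 0.0403
```

Request:
carry_out(
  xyz=[
    [0.005,-0.03,0],
    [0,-0.03,0],
    [0,-0.03,0],
    [0,-0.03,0],
    [0,-0.03,0],
    [0,-0.03,0],
    [0,-0.03,0],
    [0,-0.015,0],
    [0,0,0],
    [0,0,0],
  ],
  twist=[0,0,0,0,0,0,0,0,0,0],
)

```text
t: 2.6
tcp_pos: [0.5022, -0.1137, 0.231]
tcp_rot: [[0.947, -0.321, -0.001], [-0.321, -0.947, -0.0], [-0.001, 0.001, -1.0]]
contact_force: [0.5, -0.2, -0.0]
finger_gap: 0.0401
```

```bash
python3 - <<'E'
from cell import manip
from h import *
import cv2,pickle
s=manip.read_state();print(s['t'],s['tcp_pos'],s['tcp_rot'],s['finger_gap'],s['contact_force'],inv(s['tcp_pos']))
for n in('wrist','top'):
    d=manip.snapshot(n);cv2.imwrite(f'pics/{n}1.png',d['img']);pickle.dump(d,open(f'{n}1.pkl','wb'))
E
```

```text
2.6 [ 0.50216611 -0.11374623  0.23099993] [[ 9.46935882e-01 -3.21420795e-01 -1.05219375e-03]
 [-3.21421156e-01 -9.46936326e-01 -1.88596842e-04]
 [-9.35741541e-04  5.16786449e-04 -9.99999429e-01]] 0.040069549293774674 [ 0.4747618  -0.21561629 -0.02768973] [-0.18605336  0.00695003  0.19882853]
```

View pics/wrist1.png

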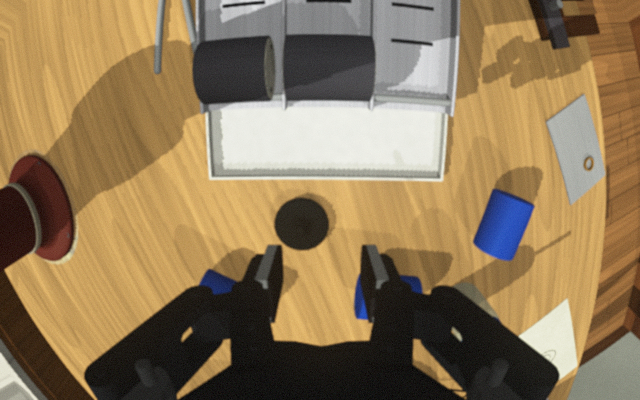

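The wrist view shows the middle gutter between the wall ends (285,107) and (372,107), the outer wall ends at (207,108) and (455,113), and the toe rail at about v=100. The long flask (285–375) is in the middle gutter and the short one in the near gutter.

```bash
cat >> h.py <<'E'
def fray(d,u,v,z):
    f=200/np.tan(np.radians(d['vfov']/2)); R,t=np.array(d['R']),np.array(d['t'])
    x,y=u-d['cx'],v-d['cy'];r=np.hypot(x,y);q=r/f
    r=R.T@np.array([x/r*np.sin(q),y/r*np.sin(q),np.cos(q)]);c=-R.T@t
    return c+r*(z-c[2])/r[2]
E
python3 - <<'E'
from h import *
import pickle,cv2
d=pickle.load(open('wrist1.pkl','rb'));print(d['vfov'],-d['R'].T@d['t'])
z=lift((-.135,0,.02))[2]
for u,v in((207,108),(285,107),(372,107),(455,113)): X=fray(d,u,v,z);print(X,inv(X)*1e3)
z=.016
for u,v in((210,180),(442,181)): X=fray(d,u,v,z);print('pan',X,inv(X)*1e3)
c=d['img'][0:190,180:480];cv2.imwrite('pics/wcrop.png',cv2.resize(c,None,fx=2.6,fy=2.6,interpolation=cv2.INTER_CUBIC))
E
```

```text
65.70646984690485 [ 0.5261303  -0.04191334  0.37560913]
[0.41459366 0.00227027 0.06101699] [-128.95392901  127.27600605   19.15028014]
[ 0.49231859 -0.02737624  0.06101699] [-131.90355258   44.14232295   19.5648227 ]
[ 0.57538053 -0.05519926  0.06101699] [-131.43854463  -43.45440272   19.49947009]
[ 0.66152376 -0.08558301  0.06101699] [-132.38901951 -134.7939161    19.63305062]
pan [ 0.36827591 -0.07508043  0.016     ] [-222.52040801  146.15472424  -13.15920931]
pan [ 0.64242311 -0.1694356   0.016     ] [-223.35216359 -143.77437288  -13.04231369]
```

View pics/wcrop.png

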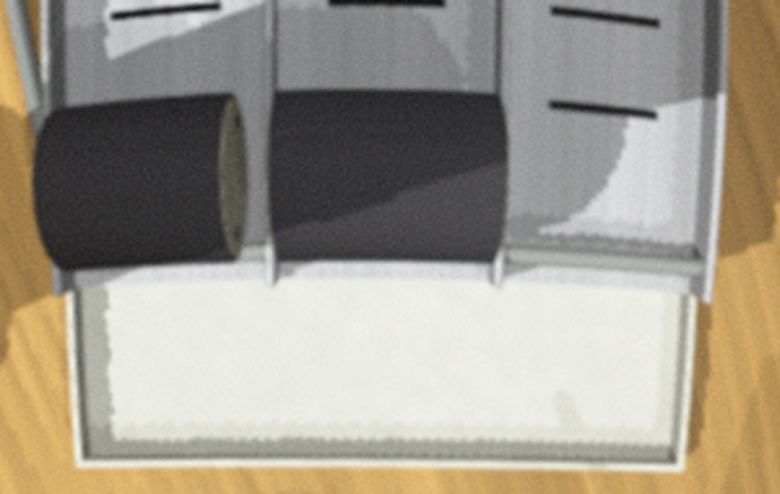

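Request:
carry_out(
  xyz=[
    [0.007,-0.02,0],
    [0,-0.02,0.02],
    [0,-0.01,0.03],
    [0,0,0.03],
    [0,0,0.03],
    [0,0,0.03],
    [0,0,0.02],
    [0,0,0.0115],
    [0,0,0],
    [0,0,0],
  ],
  twist=[0,0,0,0,0,0,0,0,0,0],
)

```text
t: 3.53
tcp_pos: [0.5247, -0.0709, 0.0594]
tcp_rot: [[0.945, -0.326, -0.001], [-0.326, -0.945, -0.001], [-0.001, 0.001, -1.0]]
contact_force: [1.0, 0.1, 0.4]
finger_gap: 0.0401
```

```bash
python3 - <<'E'
from cell import manip
from h import *
import cv2,pickle
s=manip.read_state();print(s['t'],s['tcp_pos'],s['contact_force'],inv(s['tcp_pos']))
d=manip.snapshot('wrist');cv2.imwrite('pics/wrist2.png',d['img'])
E
```

```text
3.5333 [ 0.52472638 -0.07092515  0.0594035 ] [1.02167452 0.07244822 0.39790347] [-0.16258985 -0.00058493  0.02224815]
```

View pics/wrist2.png

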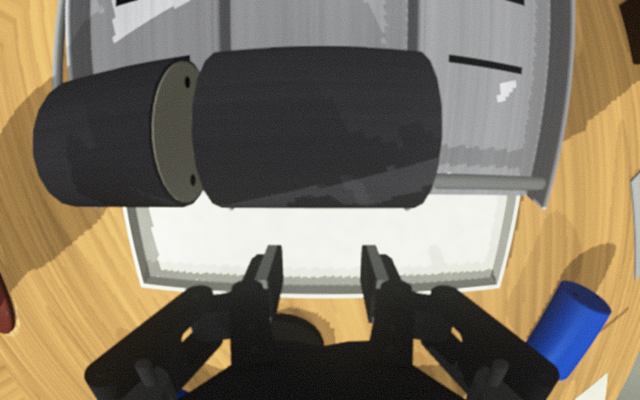

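Request:
carry_out(
  xyz=[
    [0,-0.006,-0.0008],
    [0,-0.006,-0.0008],
    [0,-0.006,-0.0008],
    [0,-0.004,-0.0006],
    [0,-0.003,-0.0004],
    [0,-0.003,-0.0004],
    [0,-0.003,-0.0004],
    [0,-0.004,-0.0006],
    [0,-0.005,-0.0007],
    [0,-0.006,-0.0008],
    [0,-0.006,-0.0008],
    [0,-0.006,-0.0008],
  ],
  twist=[0,0,0,0,0,0,0,0,0,0,0,0],
)

```text
t: 4.58
tcp_pos: [0.5443, -0.0133, 0.0678]
tcp_rot: [[0.946, -0.323, 0.0], [-0.323, -0.946, 0.001], [0.0, -0.001, -1.0]]
contact_force: [-0.7, -1.0, 1.6]
finger_gap: 0.0403
```

Request:
carry_out(
  xyz=[
    [0,-0.007,-0.001],
    [0,-0.007,-0.001],
    [0,-0.007,-0.001],
    [0,-0.007,-0.001],
    [0,-0.007,-0.001],
    [0,-0.007,-0.001],
    [0,-0.007,-0.001],
    [0,-0.007,-0.001],
    [0,-0.007,-0.001],
    [0,-0.007,-0.001],
    [0,-0.007,-0.001],
    [0,-0.007,-0.001],
  ],
  twist=[0,0,0,0,0,0,0,0,0,0,0,0],
)

```text
t: 5.58
tcp_pos: [0.5713, 0.0659, 0.0798]
tcp_rot: [[0.946, -0.323, -0.0], [-0.323, -0.946, 0.0], [-0.0, -0.0, -1.0]]
contact_force: [-0.4, -1.4, 0.5]
finger_gap: 0.0399
```

```bash
python3 - <<'E'
from cell import manip
from h import *
import cv2,pickle
s=manip.read_state();print(s['t'],s['tcp_pos'],s['contact_force'],inv(s['tcp_pos']))
d=manip.snapshot('wrist');cv2.imwrite('pics/wrist3.png',d['img'])
E
```

```text
5.5833 [0.57130029 0.06587504 0.079831  ] [-0.44455871 -1.39097953  0.45196075] [-0.01664229 -0.00052175  0.02236482]
```

View pics/wrist3.png

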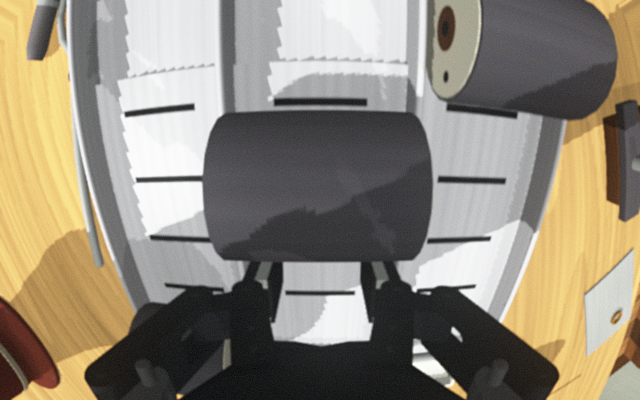

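The flask is square in front of both fingers, and the finished flask is well clear of the gripper. I'll keep pushing, slower towards the step.

Request:
carry_out(
  xyz=[
    [0,-0.007,-0.001],
    [0,-0.007,-0.001],
    [0,-0.007,-0.001],
    [0,-0.007,-0.001],
    [0,-0.007,-0.001],
    [0,-0.005,-0.0007],
    [0,-0.004,-0.0006],
    [0,-0.004,-0.0006],
    [0,-0.004,-0.0006],
    [0,-0.004,-0.0006],
    [0,-0.003,-0.0004],
    [0,0,0],
  ],
  twist=[0,0,0,0,0,0,0,0,0,0,0,0],
)

```text
t: 6.63
tcp_pos: [0.5906, 0.1231, 0.0885]
tcp_rot: [[0.947, -0.322, 0.001], [-0.322, -0.947, 0.002], [0.0, -0.003, -1.0]]
contact_force: [-0.4, -0.2, -0.3]
finger_gap: 0.04
```

```bash
python3 - <<'E'
from cell import manip
from h import *
import cv2,pickle
s=manip.read_state();print(s['t'],s['tcp_pos'],s['contact_force'],inv(s['tcp_pos']))
d=manip.snapshot('wrist');cv2.imwrite('pics/wrist4.png',d['img'])
E
```

```text
6.6333 [0.59061036 0.12311904 0.08845452] [-0.37717661 -0.16532653 -0.26064482] [ 0.04438281 -0.0003261   0.02249656]
```

View pics/wrist4.png

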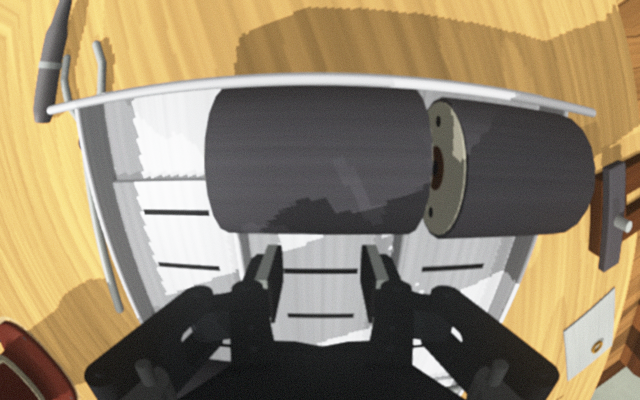

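The flask has dropped into the seat in line with the finished flask. There is a gap to the fingers and no force. I'll back off, rise, and go round to the near gutter.

Request:
carry_out(
  xyz=[
    [0,0.01,0],
    [0,0.01,-0.02],
    [0,0.005,-0.03],
    [0,0,-0.03],
    [0,0,-0.02],
    [0,0.03,0],
    [0,0.03,0],
    [0,0.03,0],
    [-0.022,0.03,0],
    [-0.022,0.03,0],
    [-0.022,0.025,0],
    [-0.022,0.01,0],
  ],
  twist=[0,0,0,0,0,0,0,0,0,0,0,0],
)

```text
t: 7.68
tcp_pos: [0.4356, -0.0539, 0.1879]
tcp_rot: [[0.944, -0.33, -0.002], [-0.33, -0.944, -0.003], [-0.001, 0.003, -1.0]]
contact_force: [-1.1, -0.3, -0.1]
finger_gap: 0.04
```

Request:
carry_out(
  xyz=[
    [0,0,0],
    [0,0,0],
  ],
  twist=[0,0],
)

```text
t: 7.85
tcp_pos: [0.4376, -0.0504, 0.1885]
tcp_rot: [[0.946, -0.326, -0.0], [-0.326, -0.946, -0.001], [0.0, 0.001, -1.0]]
contact_force: [-0.4, -0.3, -0.3]
finger_gap: 0.0402
```

```bash
python3 - <<'E'
from cell import manip
from h import *
s=manip.read_state();print(s['t'],s['tcp_pos'],s['contact_force'],inv(s['tcp_pos']))
t=w((-.163,.088,.022));D=t-s['tcp_pos'];print('move tool',s['tcp_rot'].T@D,t)
E
```

```text
7.85 [ 0.43761909 -0.05041451  0.18845915] [-0.35698833 -0.33305912 -0.27480098] [-0.15324033  0.08848102  0.15125811]
move tool [ 0.00045245 -0.0084137   0.1293528 ] [ 0.44076071 -0.04269053  0.05910068]
```

Request:
carry_out(
  xyz=[
    [0,-0.004,0.03],
    [0,-0.004,0.03],
    [0,0,0.03],
    [0,0,0.025],
    [0,0,0.014],
    [0,0,0],
    [0,0,0],
  ],
  twist=[0,0,0,0,0,0,0],
)

```text
t: 8.43
tcp_pos: [0.4425, -0.0412, 0.0588]
tcp_rot: [[0.947, -0.323, -0.0], [-0.323, -0.947, 0.0], [-0.0, -0.0, -1.0]]
contact_force: [1.0, 0.6, 0.5]
finger_gap: 0.0403
```

```bash
python3 - <<'E'
from cell import manip
from h import *
import cv2
s=manip.read_state();print(s['t'],s['contact_force'],inv(s['tcp_pos']))
d=manip.snapshot('wrist');cv2.imwrite('pics/wrist5.png',d['img'])
E
```

```text
8.4333 [0.95070257 0.6382319  0.53000133] [-0.16114719  0.08686389  0.02140534]
```

View pics/wrist5.png

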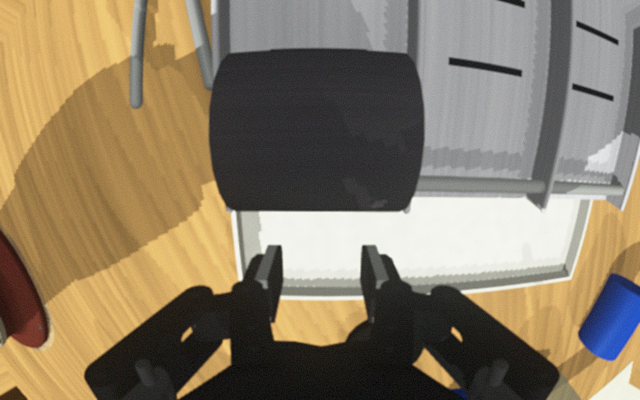

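The fingers are centred behind the short flask and above the rail. I'll use the same push.

Request:
carry_out(
  xyz=[
    [0,-0.006,-0.0008],
    [0,-0.006,-0.0008],
    [0,-0.005,-0.0007],
    [0,-0.004,-0.0006],
    [0,-0.003,-0.0004],
    [0,-0.003,-0.0004],
    [0,-0.003,-0.0004],
    [0,-0.004,-0.0006],
    [0,-0.005,-0.0007],
    [0,-0.006,-0.0008],
    [0,-0.006,-0.0008],
    [0,-0.006,-0.0008],
  ],
  twist=[0,0,0,0,0,0,0,0,0,0,0,0],
)

```text
t: 9.48
tcp_pos: [0.4603, 0.0131, 0.0671]
tcp_rot: [[0.946, -0.323, 0.0], [-0.323, -0.946, 0.0], [0.0, -0.0, -1.0]]
contact_force: [-0.9, -1.9, 1.8]
finger_gap: 0.0399
```

Request:
carry_out(
  xyz=[
    [0,-0.007,-0.001],
    [0,-0.007,-0.001],
    [0,-0.007,-0.001],
    [0,-0.007,-0.001],
    [0,-0.007,-0.001],
    [0,-0.007,-0.001],
    [0,-0.007,-0.001],
    [0,-0.007,-0.001],
    [0,-0.007,-0.001],
    [0,-0.007,-0.001],
    [0,-0.007,-0.001],
    [0,-0.007,-0.001],
  ],
  twist=[0,0,0,0,0,0,0,0,0,0,0,0],
)

```text
t: 10.48
tcp_pos: [0.4874, 0.0924, 0.0791]
tcp_rot: [[0.946, -0.323, -0.0], [-0.323, -0.946, 0.0], [-0.0, 0.0, -1.0]]
contact_force: [-1.4, -1.5, 2.1]
finger_gap: 0.0402
```

Request:
carry_out(
  xyz=[
    [0,-0.007,-0.001],
    [0,-0.007,-0.001],
    [0,-0.007,-0.001],
    [0,-0.007,-0.001],
    [0,-0.007,-0.001],
    [0,-0.005,-0.0007],
    [0,-0.004,-0.0006],
    [0,-0.004,-0.0006],
    [0,-0.004,-0.0006],
    [0,-0.004,-0.0006],
    [0,-0.003,-0.0004],
    [0,0,0],
  ],
  twist=[0,0,0,0,0,0,0,0,0,0,0,0],
)

```text
t: 11.48
tcp_pos: [0.5069, 0.1494, 0.0878]
tcp_rot: [[0.947, -0.322, 0.002], [-0.322, -0.947, 0.002], [0.001, -0.003, -1.0]]
contact_force: [0.5, 0.3, -0.2]
finger_gap: 0.0402
```

```bash
python3 - <<'E'
from cell import manip
from h import *
import cv2
s=manip.read_state();print(s['t'],s['contact_force'],inv(s['tcp_pos']))
d=manip.snapshot('wrist');cv2.imwrite('pics/wrist6.png',d['img'])
E
```

```text
11.4833 [ 0.51687656  0.33747436 -0.18759191] [0.04215868 0.08736387 0.02213352]
```

View pics/wrist6.png

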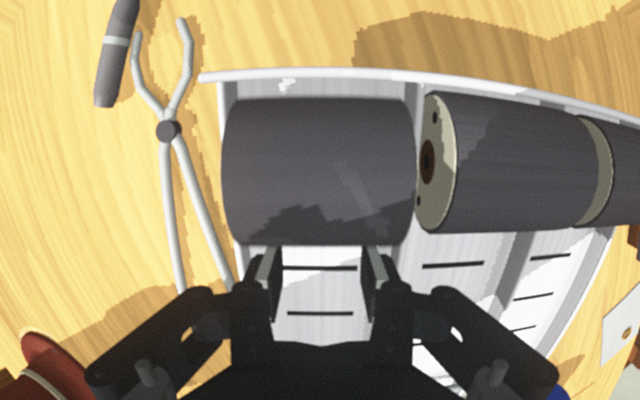

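The near flask's lower edge is at v=245, against 230 for its neighbour, so it may not be fully in yet. I'll push a little further, slowly, and look again.

Request:
carry_out(
  xyz=[
    [0,-0.002,-0.0003],
    [0,-0.002,-0.0003],
    [0,-0.002,-0.0003],
    [0,0,0],
    [0,0,0],
  ],
  twist=[0,0,0,0,0],
)

```text
t: 11.95
tcp_pos: [0.5083, 0.1535, 0.0885]
tcp_rot: [[0.946, -0.323, 0.0], [-0.323, -0.946, 0.0], [0.0, -0.0, -1.0]]
contact_force: [0.0, 0.7, -0.3]
finger_gap: 0.0399
```

```bash
python3 - <<'E'
from cell import manip
from h import *
import cv2
s=manip.read_state();print(s['t'],s['contact_force'],inv(s['tcp_pos']))
d=manip.snapshot('wrist');cv2.imwrite('pics/wrist7.png',d['img'])
E
```

```text
11.95 [ 0.01800064  0.72668175 -0.33679299] [0.04651357 0.08738791 0.02222272]
```

View pics/wrist7.png

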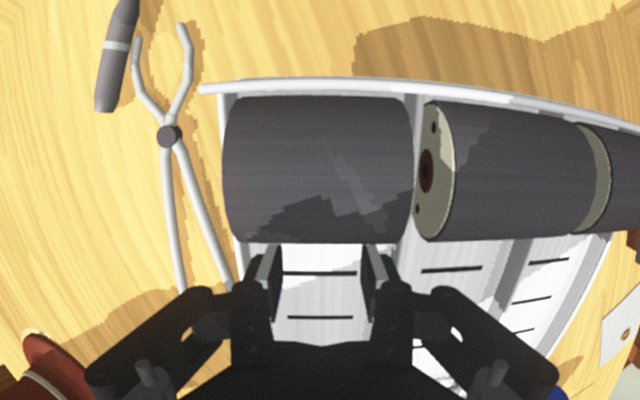

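The lower edges are now level (242 and 240) and there is no load. I'll withdraw upwards and check from the fixed cameras.

Request:
carry_out(
  xyz=[
    [0,0.01,0],
    [0,0.01,-0.01],
    [0,0.005,-0.03],
    [0,0,-0.03],
    [0,0,-0.03],
    [0,0.03,-0.03],
    [0,0.035,-0.01],
    [0,0.035,0],
    [0,0.035,0],
    [0,0.035,0],
    [0,0.035,0],
    [0,0.035,0],
  ],
  twist=[0,0,0,0,0,0,0,0,0,0,0,0],
)

```text
t: 13.0
tcp_pos: [0.4207, -0.0995, 0.2286]
tcp_rot: [[0.946, -0.325, 0.0], [-0.325, -0.946, -0.001], [0.0, 0.001, -1.0]]
contact_force: [1.4, -0.9, -0.3]
finger_gap: 0.04
```

Request:
carry_out(
  xyz=[
    [0.01,0.03,0],
    [0.01,0.03,0],
    [0.01,0.03,0],
    [0.01,0.03,0],
    [0,0,0],
    [0,0,0],
    [0,0,0],
  ],
  twist=[0,0,0,0,0,0,0],
)

```text
t: 13.58
tcp_pos: [0.4207, -0.2233, 0.2281]
tcp_rot: [[0.946, -0.324, -0.001], [-0.324, -0.946, 0.001], [-0.001, -0.0, -1.0]]
contact_force: [-0.1, 0.9, 0.4]
finger_gap: 0.0398
```

```bash
python3 - <<'E'
from cell import manip
from h import *
import cv2,pickle
s=manip.read_state();print(s['t'],s['tcp_pos'],s['contact_force'])
d=manip.snapshot('top');o=pickle.load(open('top0.pkl','rb'))
f=lambda i:cv2.resize(i[105:275,150:410],None,fx=2.3,fy=1.7*2.3/1.7,interpolation=cv2.INTER_CUBIC)
e=manip.snapshot('scene');eo=pickle.load(open('scene0.pkl','rb'))
g=lambda i:cv2.resize(i[165:335,215:475],None,fx=1.5,fy=1.5)
a_=cv2.resize(d['img'][105:275,150:410],(400,262));b_=cv2.resize(o['img'][105:275,150:410],(400,262))
c_=cv2.resize(e['img'][165:335,215:475],(400,262));d_=cv2.resize(eo['img'][165:335,215:475],(400,262))
cv2.imwrite('pics/final.png',np.vstack([np.hstack([b_,a_]),np.hstack([d_,c_])]))
E
```

```text
13.5833 [ 0.4207096  -0.22333394  0.22811892] [-0.06448054  0.90592291  0.4084529 ]
```

View pics/final.png

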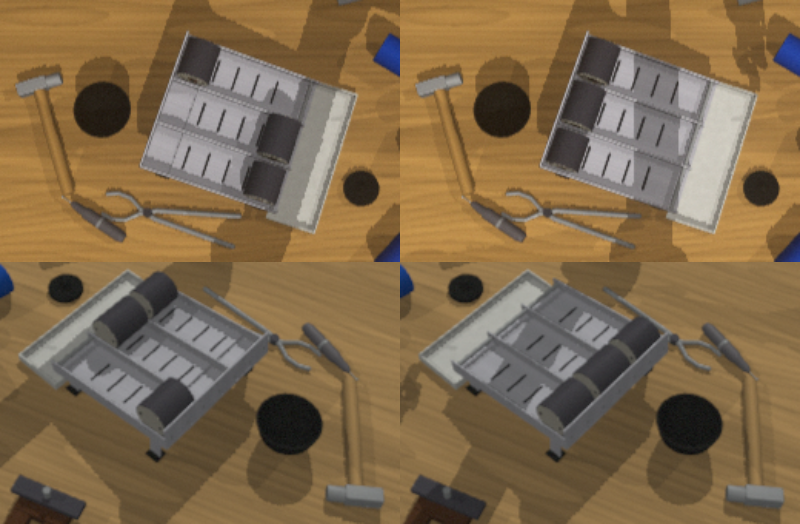

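All three flasks lie in line in their seats, and everything else is where it was before.

```bash
python3 -c "
from cell import manip
print(manip.finish_job())"
```

```text
the job is handed in; nothing more can be done
None
```

Both flasks are in their seats at the top of the rack, and I handed the job in at about 13.7 s of the 53 s allowed. I pushed each one up its own gutter with two spread fingertips, the long flask in the middle gutter first, then the short one in the near gutter. Neither was picked up, and forces read between moves stayed at about 3 N or less.

- **Last checks:** before-and-after pictures from the top and scene cameras show both flasks in line with the finished one against the stop. The bowl, sprue base, tongs, hammer and handpiece look unmoved. The brush jar was outside those crops, so I did not check it; the arm's path kept clear of it. The gripper was well clear of everything, with under 1 N on the wrist.
- **Disagreements along the way:**
  - One rack corner in the first top view was about 15 mm off the fit, so I dropped it. The wrist camera then agreed with the rack position to about 3 mm.
  - The short flask looked slightly short of its seat after the first push, so I pushed it another 6 mm. After that it lay level with its neighbour, with no load on the fingers.

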